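# Hold the stores' lock-up case unlocked with its key

## Robot

A 6-joint arm with a two-finger parallel gripper is mounted at the origin on the work surface. World frame = base frame: x ahead of the robot, y to its left, z up, the work surface at z = 0. Lengths are in m, angles in rad, forces in N, time in s.
With the tool pointing down it reaches from about 0.3 to 0.75 m from the base axis. Payload 8.5 kg.
Tool frame: the origin (TCP) lies midway between the tips of the shut fingers; the grasp point (between the pads) lies 19 mm behind it (arm.tcp_to_grasp is the distance from the TCP to the grasp point, in m); z points along the fingers, y is the line along which they close (so a half turn about z gives the same grasp; the last joint's range is limited). The gripper opens to 88 mm and grips with 3 to 60 N. Pads are 18 mm wide; open, the fingers measure 123 mm over their backs; the gripper's body (75 mm by 187 mm) begins 45 mm behind the grasp point.
Start: joints at [-1.476, 0.381, 1.297, -0, 1.464, -0.215], TCP at [0.168, -0.524, 0.239] pointing down, gripper open.
Joint ranges: [-3.11, 3.11], [-0.89, 2.33], [0.22, 2.48], [-1.42, 4.56], [0.17, 2.85], [-2.88, 2.88]. Speed limits (rad/s): [2.39, 2.39, 3.14, 3.14, 3.14, 3.14].

## Interface

Orientations are given as a rotation vector (axis times angle).
In Python, from plant import arm gives the robot as it stands.
- The arm moves only by the shell command python3 -m jog 'ROWS' [OPENING] [FORCE]. ROWS is JSON, a list of rows, each a list of 4 numbers: the shift along the tool's x, y, z each as a share of 0.4 m, from -1 to 1, then the turn about the tool's z as a share of 2 rad, from -1 to 1. A call has 1 to 12 rows; each row is the pose to reach, as a shift and turn from the pose commanded when the call began, along the tool's axes at that moment; what a row does not reach only later rows make up. A row lasts 1/10 s, in which the tool goes at most 50 mm and 8.59 degrees, less where a joint would pass 70% of its speed; a pose out of reach is approached as far as the arm can. A call with a number of a shift or a turn outside -1 to 1 is refused whole. A call with a gripper value outside its range is refused whole. OPENING is the opening, from 0 (shut) to 1 (fully open), set as the call begins (- or left out, the last holds). The fingers move at their own pace and stop on an object; FORCE is the grip in N (left out, the last holds). Time passes only in rows, so rows that repeat a pose let the fingers close. It gives the time, the measured TCP pose, the force, the opening and the grip force at its end, in the units of the state.
- arm.sense(): the state, without advancing time (a new reading comes with each control period).
- arm.get_image(name): name is "scene" or "top"; returns a dict with "frame" (480x640x3 uint8, red, green, blue), "z_map" (480x640 float32, m along the optical axis (not along the pixel's ray), 0 where there is no reading), "K" (3x3 intrinsics, pixels), "camera_from_world" (4x4, takes a point from world to camera coordinates). Camera axes: x right, y up, looking along -z (the intrinsics and any distortion apply to the point x, -y, -z); pixel columns grow to the right and rows downward; lengths in m; the calibration is good to about 2 mm. A picture is of the moment at which its call begins.
- arm.sign_off(): hands the job in; it is judged then, once.
The state is a dict: "clock": time; "joint_positions": joint angles; "qvel": joint speeds; "tau": joint torques, N m; "tcp_pos": TCP position; "tcp_rot": TCP orientation; "contact_force": force on the tool from outside, world axes, zero at the start; "moment": the same for the moment, N m; "finger_gap": opening from 0.0 (shut) to 1.0 (fully open); "grip_force": force on a finger pad.
Only numpy, scipy, OpenCV 4.12 (cv2) and the standard library are available. Lean on these libraries where they do the work, as an engineer would, in place of code of your own. Each camera call takes 0.05 s, during which the arm holds its last target. There are 200 camera calls.

## Task

Take the key with the big round head out of the key rack, push it fully home into the keyway on top of the grey lock-up case, wiggling it (twist it about 15 degrees to and fro, rock it a millimetre sideways) where sticky pins stop it half-way, then turn it a quarter turn clockwise as seen from above. The lock springs back, so finish still gripping the key and holding it turned, so that the bolt stays drawn; leave the other key and the goods around as they are.

Things in the scene. Friction and masses are not known exactly. Their poses are not given: they have to be found in the camera images.
- key_bow (a point): Centre of the head of the key to use (50 g), upright in the rack, blade down. Black disc 40 mm across, 10 mm thick, flat faces looking along +x and -x of this frame: pinch across x. z up. Below this point: shank 8 mm thick to 26 mm, collar 18 mm across from 26 to 30 mm, then the blade. In the rack and when home in the lock the collar sits on the top face, this point 30 mm above it.
- key_tip (a point): Lower tip of that key, 68 mm below key_bow, same axes. Going up: nose 14 mm broad (y), tapering at the tip, 2.4 mm thick (x) from 3.5 to 7 mm; there a square step to the blade, 18 mm broad, 5.6 mm thick, up to 25 mm; round neck 5.6 mm thick up to 38 mm, where the collar begins. Same either way round (half turn about z).
- other_key_bow (a point): Centre of the head of the other key, not for this job, in the rack's other slot 70 mm away. Its head is an upright black rectangle only 20 mm broad (y), 10 mm thick (x), 40 mm high.
- rack: Grey plastic key rack, fixed, 60 mm (x) by 140 mm (y), 46 mm high; origin at the centre of its underside. Slots in its top at y = -35 and +35 mm, long side along y, 42 mm deep, 1 mm of play on each side of a blade. Which key is in which slot varies.
- lock_mouth (a point): Centre of the keyway's mouth in the case's top face, 80 mm above the work surface, framed by a thin brass square. Slot 19.6 mm long (y), 13.6 mm wide (x), bevelled, narrowing below to 8.4 mm wide; z up. The key goes straight down, flat faces along x; home, its tip is 38 mm deep. The 8 mm thick face lets it twist only 0.4 rad either way until within 5 mm of home, where the neck lies in it.
- plug (a joint): Turn of the lock's plug below the face, rad: 0 at rest, grows as the key turns clockwise seen from above, stop at 1.75. A spring turns it back with 0.06 to 0.15 N m. It lags the key by 0.15 to 0.25 rad. Two sticky pins in it catch the blade's step when the tip is about 17 mm deep. Twisting it there 0.28 rad to and fro and rocking it 1 mm along x, not pressing hard, pushes them aside for good.
- lock: Fixed grey lock-up case, origin on the work surface right under the keyway, axes as lock_mouth. Steel top face 80 mm up, from x = -50 to +50 mm, y = -80 to +80 mm; behind it, x = 50 to 150 mm, the steel lid, 4 mm higher. A sliding bolt and its keeper, up to 17 mm above the face, lie at x = 10 to 75 mm, y = 49 to 75 mm.
- carton: Bystander: closed cardboard carton 100 by 150 by 70 mm, origin at the centre of its underside.
- bin: Bystander: open yellow plastic parts bin 160 by 110 by 60 mm, origin at the centre of its underside.
- collar: Bystander: black plastic pipe collar 90 mm across, 45 mm high, origin at the centre of its underside.
There are look-alikes about, which are no part of the job. What is shaped like the part that bears key_bow but pink, white or yellow is not meant.

How it is judged:
On the way, in this order (a step that is already met when the one before it is completed fails the run):
1. the round-headed key is lifted clear of the rack (z of key_bow in the frame of rack above 0.118 m and contact force between key and the fingers above 1 N), for 0.1 s.
2. the key is fully home in the keyway, not yet turned (z of key_bow in the frame of lock_mouth below 0.034 m and horizontal distance between key_bow and lock_mouth below 0.006 m and angle between key_bow's own z axis and vertical below 0.12 rad and value of joint plug below 0.4 rad), for 0.1 s.
3. the key has turned the plug a quarter turn (z of key_bow in the frame of lock_mouth below 0.034 m and horizontal distance between key_bow and lock_mouth below 0.006 m and angle between key_bow's own z axis and vertical below 0.12 rad and contact force between key and the fingers above 1 N and value of joint plug above 1.2 rad), for 0.2 s.
At the end, for the whole second after the job is handed in: Key home (head centre under 34 mm above the top face, within 6 mm of the keyway axis, upright within 0.12 rad), plug turned beyond 1.2 rad and kept there, fingers gripping the key (over 1 N), other key and bystanders within 30 mm of where they were (all of step 3 and distance of each of other_key_bow, carton, bin, collar from where it was at the start of the episode below 0.03 m); the arm keeps its last pose, push and grip.
It fails at once if the other key is pulled out of the rack (distance of other_key_bow from where it was at the start of the episode above 0.03 m).
It fails at once if the carton is pushed about (distance of carton from where it was at the start of the episode above 0.03 m).
It fails at once if the yellow bin is pushed about (distance of bin from where it was at the start of the episode above 0.03 m).
It fails at once if the black pipe collar is pushed about (distance of collar from where it was at the start of the episode above 0.03 m).
It also fails if it takes over 51 s, if anything falls off the work surface, if the arm or the gripper's body presses on something with over 40 N, if the wrist force passes 120 N, or if a joint passes its speed limit or range.

## Working session

There is one attempt and no reset: what is moved stays moved. The work goes in short steps, Python scripts to look and compute and a shell command to move; the robot and the scene stay as the last step left them, time stands still between calls to the robot, and variables do not carry over. Pictures are saved under pics/ and viewed, at most 10 in all, crops included, and the job is handed in when it is done.

```bash
mkdir -p pics; ls
cat > h.py <<'E'
import numpy as np,cv2
from plant import arm
def unproj(im,u,v,z=None):
    K=im["K"];d=im["z_map"][v,u] if z is None else z
    p=np.stack([(u-K[0,2])/K[0,0]*d,-(v-K[1,2])/K[1,1]*d,-d,np.ones_like(d)],-1)
    return (p@np.linalg.inv(im["camera_from_world"]).T)[...,:3]
def cloud(im):
    v,u=np.mgrid[:480,:640]; return unproj(im,u,v)
E
python3 - <<'E'
from h import *
for n in("top","scene"):
    im=arm.get_image(n); np.savez("/tmp/"+n+"0.npz",**im)
    cv2.imwrite(f"pics/{n}0.png",im["frame"][...,::-1]); print(n,im["K"].tolist(),np.linalg.inv(im["camera_from_world"]).round(3).tolist())
print(arm.sense(),arm.tcp_to_grasp)
E
```

```text
pics
top [[536.7914776578216, 0.0, 320.0540900499355], [0.0, 536.7914776578216, 240.78572035980096], [0.0, 0.0, 1.0]] [[0.03, 0.988, -0.152, 0.315], [-0.999, 0.031, 0.007, -0.043], [0.012, 0.152, 0.988, 1.371], [0.0, 0.0, 0.0, 1.0]]
scene [[575.8893848568051, 0.0, 331.00085324363334], [0.0, 575.8893848568051, 246.9811087076948], [0.0, 0.0, 1.0]] [[-0.778, -0.354, 0.52, 1.106], [0.628, -0.465, 0.624, 0.677], [0.021, 0.812, 0.583, 0.751], [0.0, 0.0, 0.0, 1.0]]
{'clock': 0.1, 'joint_positions': array([-1.47631840e+00,  3.81125249e-01,  1.29812424e+00, -4.78370464e-05,
        1.46359544e+00, -2.15301880e-01]), 'qvel': array([ 0.00040945,  0.00073819, -0.00235171,  0.00061068,  0.0003261 ,
        0.00067545]), 'tau': array([ 3.88649467e-03, -4.38649964e+01, -2.24914545e+01,  7.14130187e-02,
        3.41744686e-02, -6.86248268e-05]), 'tcp_pos': array([ 0.16762896, -0.52358085,  0.23822181]), 'tcp_rot': array([-3.10274403e+00, -4.84472358e-01, -4.41754978e-05]), 'contact_force': array([-0.24290946, -0.25829144,  0.45608855]), 'moment': array([ 0.02545568,  0.0063122 , -0.01119767]), 'grip_force': 0.0, 'finger_gap': 1.0002147134646668} 0.0187
```

View pics/top0.png

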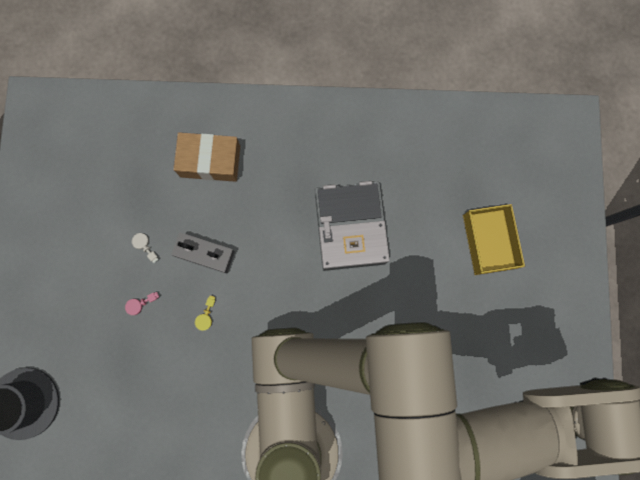

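View pics/scene0.png

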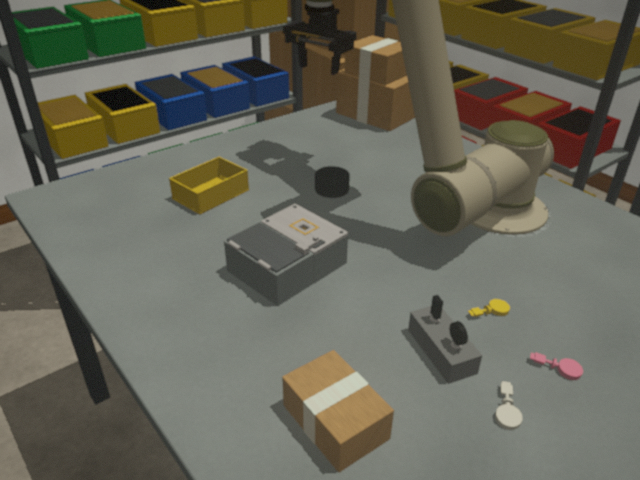

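Top shows the rack at (205,252) with black heads at (186,244) and (214,255), and the keyway at (354,244). Scene shows black heads at (458,333), round, and (437,306), narrow. Look-alikes in scene are white (508,412), pink (568,368) and yellow (497,307), all lying flat. The target is the black one at scene (458,333).

Run:
```python
from h import *
ims={n:dict(np.load(f"/tmp/{n}0.npz")) for n in("top","scene")}
def an(n,box,cond,lab):
    im=ims[n];c=cloud(im);f=im["frame"].astype(int)
    m=np.zeros((480,640),bool);m[box[1]:box[3],box[0]:box[2]]=1
    m&=cond(c,f)&(im["z_map"]>0);P=c[m]
    if len(P)<4: print(n,lab,"few",len(P));return
    r=cv2.minAreaRect((P[:,:2]*1000).astype(np.float32))
    print(n,lab,len(P),"mean",P.mean(0).round(4),"med",np.median(P,0).round(4),"min",P.min(0).round(4),"max",P.max(0).round(4),"rect",np.round(r[0],1),np.round(r[1],1),round(r[2],1))
hi=lambda c,f:(c[...,2]>.06)
an("scene",(445,318,475,350),hi,"round");an("scene",(428,290,445,322),hi,"rectkey")
an("top",(172,235,202,256),hi,"L");an("top",(203,245,228,265),hi,"R")
rt=lambda c,f:(abs(c[...,2]-.046)<.006)
an("top",(165,225,245,280),rt,"racktop");an("scene",(400,290,490,390),rt,"racktop")
br=lambda c,f:(f[...,0]-f[...,2]>45)&(c[...,2]>.07)
an("top",(335,225,375,265),br,"brass");an("scene",(280,210,330,245),br,"brass")
ft=lambda c,f:(abs(c[...,2]-.080)<.0025)
an("top",(310,180,395,275),lambda c,f:c[...,2]>.07,"casetop")
a=cv2.resize(ims["scene"]["frame"][210:390,280:500],None,fx=3,fy=3,interpolation=cv2.INTER_CUBIC)
b=cv2.resize(ims["top"]["frame"][170:280,160:400],(660,302),interpolation=cv2.INTER_CUBIC)
cv2.imwrite("pics/crop1.png",a[:,:,::-1]);cv2.imwrite("pics/crop2.png",b[:,:,::-1])
```

```text
scene round 339 mean [0.4938 0.2784 0.0819] med [0.4939 0.2792 0.0822] min [0.485  0.2558 0.0603] max [0.5012 0.2971 0.0993] rect [492.1 276.4] [41.8 12.7] 79.7
scene rectkey 226 mean [0.4734 0.211  0.0824] med [0.4736 0.2124 0.0828] min [0.4651 0.1978 0.0601] max [0.4802 0.2204 0.0997] rect [471.  209.7] [22.3 13.1] 74.9
top L 81 mean [0.4906 0.2708 0.0894] med [0.4904 0.2696 0.092 ] min [0.4829 0.2542 0.0635] max [0.5007 0.2926 0.1016] rect [491.9 273.2] [37.7 10.4] 73.8
top R 53 mean [0.4716 0.2054 0.0903] med [0.4712 0.2048 0.0934] min [0.4655 0.1957 0.0641] max [0.4797 0.2179 0.1008] rect [472.7 206.9] [21.3 10. ] 73.2
top racktop 1193 mean [0.4815 0.2384 0.0454] med [0.4812 0.2387 0.0452] min [0.4352 0.1654 0.04  ] max [0.5297 0.314  0.0519] rect [482.4 240. ] [141.4  60.2] 73.7
scene racktop 1716 mean [0.4893 0.2499 0.0466] med [0.4902 0.2496 0.0467] min [0.4356 0.167  0.04  ] max [0.5288 0.3178 0.052 ] rect [480.4 242.9] [143.1  62.9] 73.7
top brass 129 mean [ 0.5087 -0.1346  0.08  ] med [ 0.5095 -0.1348  0.0799] min [ 0.4852 -0.1603  0.0711] max [ 0.5311 -0.1079  0.0882] rect [ 508.6 -134.4] [42.  49.1] 7.5
scene brass 131 mean [ 0.5082 -0.1326  0.0814] med [ 0.5104 -0.1323  0.0815] min [ 0.4844 -0.1599  0.0786] max [ 0.5321 -0.1043  0.0844] rect [ 507.6 -133.5] [44.4 53.1] 7.8
top casetop 5230 mean [ 0.5571 -0.1283  0.0813] med [ 0.5571 -0.1279  0.0811] min [ 0.4497 -0.2211  0.0702] max [ 0.6665 -0.0384  0.1041] rect [ 559.8 -128.8] [203.  160.6] 7.6
```

View pics/crop1.png

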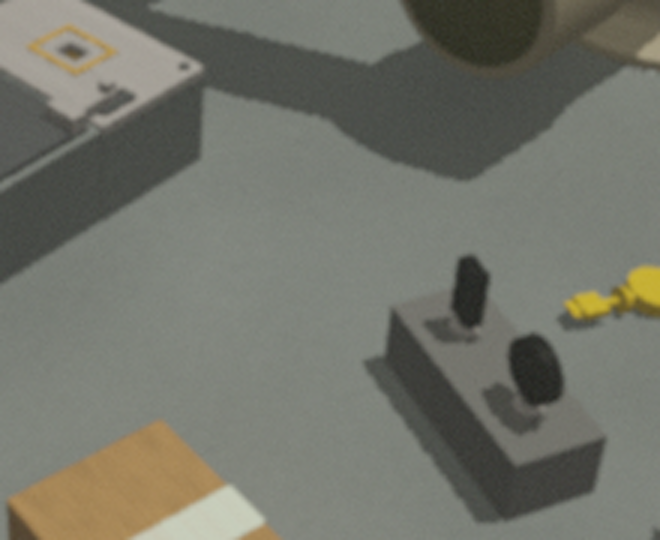

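View pics/crop2.png

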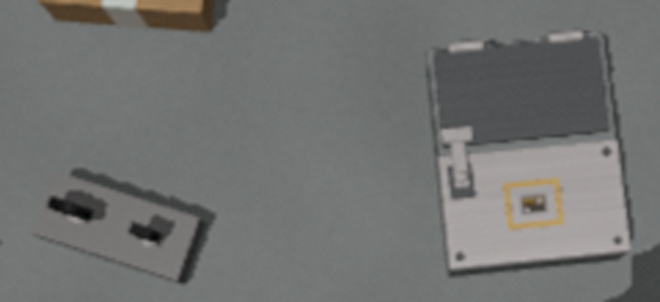

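Crops confirm the choice: the round-headed black key is the one at scene (458,333) = top (186,244), i.e. about (0.4915, 0.274, 0.076) with the rack's y axis at 73.8°. The narrow rectangular head is at (0.472, 0.206). The keyway is at about (0.509, −0.134, 0.080), yaw 7.6°. Sizes and heights match the description, so I'm moving.

```bash
cat >> h.py <<'E'
from scipy.spatial.transform import Rotation as Ro
def go(x,y,z,yaw):  # tool-x yaw deg
    s=arm.sense();R=Ro.from_rotvec(s["tcp_rot"]).as_matrix()
    d=R.T@(np.array([x,y,z])-s["tcp_pos"]);cur=np.degrees(np.arctan2(R[1,0],R[0,0]))
    t=-np.radians((yaw-cur+180)%360-180)
    print("shares",(d/.4).round(4),"turn",round(t/2,4),"| tcp",s["tcp_pos"].round(4),"yaw",cur.round(2),"tilt",np.degrees(np.arccos(-R[2,2])).round(2),"F",s["contact_force"].round(1),"M",s["moment"].round(2),"gap",round(s["finger_gap"],3),"grip",round(s["grip_force"],1),"t",s["clock"],"j6",s["joint_positions"][5].round(2))
E
python3 -m jog '[[0.69,-0.83,0,0],[0.69,-0.83,0,0],[0.69,-0.83,0,0],[0.69,-0.83,0,0],[0.69,-0.83,0,0],[0.69,-0.83,0,0],[0.69,-0.83,0,0],[0.69,-0.83,0,0],[0.69,-0.83,0,0],[0.69,-0.83,0,0],[0.69,-0.83,0,0],[0.69,-0.83,0,0]]' 1 50
python3 -c "
from h import *;go(.4915,.274,.2,73.8)"
```

```text
clock: 1.3
tcp_pos: [0.3291, -0.1243, 0.2387]
tcp_rot: [3.104, 0.483, -0.001]
contact_force: [0.4, 0.4, 0.6]
finger_gap: 1.002
grip_force: 0.0
shares [ 0.6893 -0.8253  0.0964] turn -0.4897 | tcp [ 0.3291 -0.1243  0.2387] yaw 17.69 tilt 0.02 F [0.4 0.4 0.6] M [-0.   -0.02  0.03] gap 1.002 grip 0.0 t 1.3 j6 0.56
```

```bash
python3 -m jog '[[0.69,-0.825,0.1,-0.49],[0.69,-0.825,0.1,-0.49],[0.69,-0.825,0.1,-0.49],[0.69,-0.825,0.1,-0.49],[0.69,-0.825,0.1,-0.49],[0.69,-0.825,0.1,-0.49],[0.69,-0.825,0.1,-0.49],[0.69,-0.825,0.1,-0.49],[0.69,-0.825,0.1,-0.49],[0.69,-0.825,0.1,-0.49],[0.69,-0.825,0.1,-0.49],[0.69,-0.825,0.1,-0.49]]' 0.7
python3 - <<'E'
from h import *
go(.4915,.274,.0573,73.8)
im=arm.get_image("scene");np.savez("/tmp/s1.npz",**im)
a=cv2.resize(im["frame"][230:390,380:540],None,fx=3.5,fy=3.5,interpolation=cv2.INTER_CUBIC)
cv2.imwrite("pics/s1.png",a[:,:,::-1])
E
```

```text
clock: 2.5
tcp_pos: [0.4919, 0.2733, 0.1988]
tcp_rot: [2.513, 1.886, -0.001]
contact_force: [-0.6, -0.0, -0.3]
finger_gap: 0.7
grip_force: 0.0
shares [ 0.0015 -0.0013  0.3536] turn -0.0002 | tcp [0.4919 0.2733 0.1988] yaw 73.78 tilt 0.03 F [-0.6 -0.  -0.3] M [-0.06 -0.13  0.02] gap 0.7 grip 0.0 t 2.5 j6 0.58
```

View pics/s1.png

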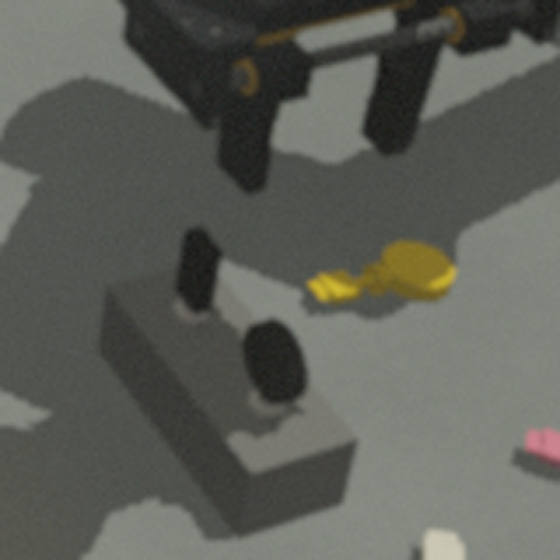

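The fingers straddle the line over the round key at crop (272,362) and the other key at (200,270) is clear. Going down and gripping.

```bash
python3 -m jog '[[0.001,-0.001,0.1,0],[0.001,-0.001,0.2,0],[0.001,-0.001,0.29,0],[0.001,-0.001,0.34,0],[0.001,-0.001,0.354,0],[0.001,-0.001,0.354,0],[0.001,-0.001,0.354,0]]'
python3 -m jog '[[0,0,0,0],[0,0,0,0],[0,0,0,0],[0,0,0,0],[0,0,0,0],[0,0,0,0],[0,0,0,0],[0,0,0,0]]' 0 45
python3 -c "
from h import *;go(.4915,.274,.0573,73.8)"
```

```text
clock: 3.25
tcp_pos: [0.4921, 0.2752, 0.0586]
tcp_rot: [2.511, 1.887, 0.004]
contact_force: [0.3, -0.4, 0.4]
finger_gap: 0.698
grip_force: 0.0
clock: 4.05
tcp_pos: [0.4913, 0.2755, 0.0571]
tcp_rot: [2.511, 1.888, -0.0]
contact_force: [-0.4, 0.2, 0.2]
finger_gap: 0.109
grip_force: 45.0
shares [-0.0034  0.0015 -0.0004] turn 0.0009 | tcp [0.4913 0.2755 0.0571] yaw 73.9 tilt 0.0 F [-0.4  0.2  0.2] M [-0.01 -0.05 -0.08] gap 0.109 grip 45.0 t 4.05 j6 0.58
```

Gap is 9.6 mm, which matches the 10 mm head, with a 45 N grip. Lifting.

```bash
python3 -m jog '[[0,0,-0.03,0],[0,0,-0.08,0],[0,0,-0.15,0],[0,0,-0.25,0],[0,0,-0.32,0],[0,0,-0.32,0],[0,0,-0.32,0],[0,0,-0.32,0]]'
python3 -c "
from h import *;go(.5088,-.1345,.185,97.6)"
```

```text
clock: 4.85
tcp_pos: [0.4907, 0.2753, 0.184]
tcp_rot: [-2.51, -1.888, 0.004]
contact_force: [0.7, -0.3, -0.9]
finger_gap: 0.106
grip_force: 45.0
shares [-0.9717  0.3276 -0.0018] turn -0.2068 | tcp [0.4907 0.2753 0.184 ] yaw 73.9 tilt 0.14 F [ 0.7 -0.3 -0.9] M [-0.01 -0.09  0.  ] gap 0.106 grip 45.0 t 4.85 j6 0.58
```

```bash
python3 -m jog '[[-0.972,0.328,0,-0.207],[-0.972,0.328,0,-0.207],[-0.972,0.328,0,-0.207],[-0.972,0.328,0,-0.207],[-0.972,0.328,0,-0.207],[-0.972,0.328,0,-0.207],[-0.972,0.328,0,-0.207],[-0.972,0.328,0,-0.207],[-0.972,0.328,0,-0.207],[-0.972,0.328,0,-0.207],[-0.972,0.328,0,-0.207],[-0.972,0.328,0,-0.207]]'
python3 -m jog '[[0,0,0.06,0],[0,0,0.09,0],[0,0,0.09,0],[0,0,0.09,0]]'
python3 - <<'E'
from h import *
go(.5088,-.1345,.149,97.6)
for n in("scene","top"):
    im=arm.get_image(n);np.savez(f"/tmp/{n}2.npz",**im)
    if n=="scene": cv2.imwrite("pics/s2.png",cv2.resize(im["frame"][150:270,230:390],None,fx=5,fy=5,interpolation=cv2.INTER_CUBIC)[:,:,::-1])
E
```

```text
clock: 6.05
tcp_pos: [0.5093, -0.1331, 0.1847]
tcp_rot: [-2.067, -2.364, 0.0]
contact_force: [-0.4, 0.2, 0.4]
finger_gap: 0.108
grip_force: 45.0
clock: 6.45
tcp_pos: [0.5097, -0.1336, 0.1496]
tcp_rot: [2.067, 2.366, 0.0]
contact_force: [-0.4, -0.1, -0.7]
finger_gap: 0.113
grip_force: 45.0
shares [-0.0019 -0.0026  0.0014] turn 0.0009 | tcp [ 0.5097 -0.1336  0.1496] yaw 97.7 tilt 0.01 F [-0.4 -0.1 -0.7] M [ 0.01 -0.12  0.06] gap 0.113 grip 45.0 t 6.45 j6 -0.62
```

View pics/s2.png

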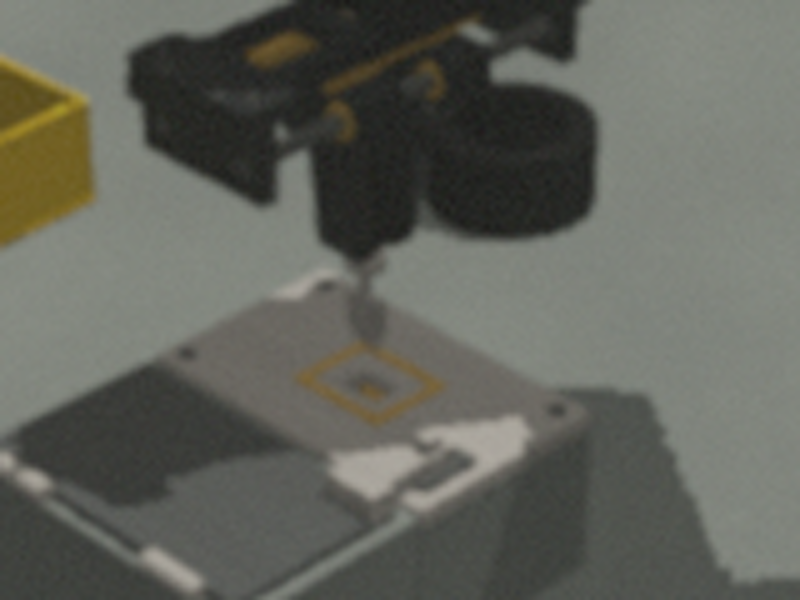

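Crop shows the key hanging from the fingers: collar near (362,270), tip at (368,342), with the brass square centred at (370,383). Measuring the blade against the square in the same image.

Run:
```python
from h import *
a=np.radians(7.6);L=np.array([[np.cos(a),np.sin(a)],[-np.sin(a),np.cos(a)]])
for n in("scene","top"):
    im=dict(np.load(f"/tmp/{n}2.npz"));c=cloud(im);f=im["frame"].astype(int)
    q=c.copy();q[...,:2]=(c[...,:2]-[.5097,-.1336])@L.T
    near=(np.hypot(q[...,0],q[...,1])<.045)&(im["z_map"]>0)
    for lo in np.arange(.095,.150,.006):
        m=near&(c[...,2]>lo)&(c[...,2]<lo+.006);P=q[m]*1000
        if len(P)>3: print(n,"z",lo.round(3),len(P),"x",P[:,0].min().round(1),P[:,0].mean().round(1),P[:,0].max().round(1),"y",P[:,1].min().round(1),P[:,1].mean().round(1),P[:,1].max().round(1))
    m=near&(f[...,0]-f[...,2]>35)&(abs(c[...,2]-.08)<.006);P=q[m]*1000
    # outer/inner hull centre
    if len(P)>3: print("brass",len(P),((P.min(0)+P.max(0))/2).round(1),P.min(0).round(1),P.max(0).round(1), "rect",np.round(cv2.minAreaRect(P[:,:2].astype(np.float32)),1) if 0 else cv2.minAreaRect(P[:,:2].astype(np.float32)))
    m=near&(np.hypot(q[...,0],q[...,1])<.02)&(c[...,2]<.074);P=q[m]*1000
    if len(P)>3: print("hole",len(P),P.min(0).round(1),P.max(0).round(1),P.mean(0).round(1))
```

```text
scene z 0.101 10 x -2.1 -0.2 1.6 y -6.0 1.7 8.6
scene z 0.107 15 x -3.7 0.3 2.8 y -6.2 3.0 9.5
scene z 0.113 19 x -4.6 0.1 2.9 y -7.7 3.3 10.0
scene z 0.119 20 x -4.6 0.8 6.1 y -7.1 3.4 13.3
scene z 0.125 18 x -3.5 0.3 3.1 y -6.8 2.7 11.3
scene z 0.131 5 x -2.7 -0.6 1.6 y -1.9 0.8 4.8
scene z 0.137 16 x -3.6 3.7 8.6 y -4.9 3.3 10.5
scene z 0.143 13 x -6.4 -0.6 8.7 y 1.7 6.9 12.1
scene z 0.149 19 x -20.0 0.7 15.8 y 0.4 10.2 13.5
brass 112 [-2.1  1.  81.1] [-24.6 -25.9  77.3] [20.3 27.9 85. ] rect ((-2.238901138305664, 1.0655765533447266), (53.58704376220703, 44.99786376953125), 89.29666900634766)
hole 15 [-12.7 -11.2  66.2] [-5.8  1.  74. ] [-9.8 -5.7 71.6]
brass 4 [16.7 22.2 78.7] [14.9 20.9 75.7] [18.5 23.5 81.7] rect ((16.660221099853516, 22.300121307373047), (2.312443256378174, 3.270826816558838), 80.30503845214844)
```

```bash
python3 -m jog '[[0,-0.0045,0,0],[0,-0.0045,0.03,0],[0,-0.0045,0.05,0],[0,-0.0045,0.058,0],[0,-0.0045,0.062,0],[0,-0.0045,0.062,0]]'
python3 -c "
from h import *;go(.508,-.1338,.12,97.6)"
```

```text
clock: 7.15
tcp_pos: [0.5078, -0.1348, 0.1244]
tcp_rot: [2.069, 2.364, 0.0]
contact_force: [-0.1, 0.0, -0.2]
finger_gap: 0.109
grip_force: 45.0
shares [0.0023 0.0008 0.0111] turn 0.0001 | tcp [ 0.5078 -0.1348  0.1244] yaw 97.62 tilt 0.0 F [-0.1  0.  -0.2] M [-0.08 -0.11 -0.01] gap 0.109 grip 45.0 t 7.15 j6 -0.62
```

```bash
python3 -m jog '[[0,0,0.004,0],[0,0,0.008,0],[0,0,0.012,0],[0,0,0.012,0]]'
python3 -c "
from h import *;go(.508,-.1338,.113,97.6)"
```

```text
clock: 7.55
tcp_pos: [0.5077, -0.1346, 0.1194]
tcp_rot: [-2.069, -2.364, 0.0]
contact_force: [-0.8, 0.8, -1.3]
finger_gap: 0.106
grip_force: 45.0
shares [0.002  0.0011 0.0159] turn 0.0002 | tcp [ 0.5077 -0.1346  0.1194] yaw 97.62 tilt 0.02 F [-0.8  0.8 -1.3] M [-0.02 -0.07  0.06] gap 0.106 grip 45.0 t 7.55 j6 -0.62
```

```bash
python3 -m jog '[[0,0,0.004,0],[0,0,0.008,0],[0,0,0.012,0],[0,0,0.016,0],[0,0,0.018,0],[0,0,0.018,0]]'
python3 -c "
from h import *;go(.508,-.1338,.0915,97.6)"
```

```text
clock: 8.15
tcp_pos: [0.5077, -0.1347, 0.1122]
tcp_rot: [-2.069, -2.364, 0.0]
contact_force: [1.0, 0.1, -0.5]
finger_gap: 0.11
grip_force: 45.0
shares [0.0022 0.001  0.0518] turn 0.0002 | tcp [ 0.5077 -0.1347  0.1122] yaw 97.62 tilt 0.01 F [ 1.   0.1 -0.5] M [-0.01 -0.11 -0.02] gap 0.11 grip 45.0 t 8.15 j6 -0.62
```

```bash
python3 -m jog '[[0,0,0.002,0],[0,0,0.004,0],[0,0,0.004,0]]'
python3 -c "
from h import *;go(.508,-.1338,.0915,97.6)"
```

```text
clock: 8.45
tcp_pos: [0.5079, -0.1348, 0.1115]
tcp_rot: [2.068, 2.363, 0.0]
contact_force: [-2.4, 0.7, 7.4]
finger_gap: 0.104
grip_force: 45.0
shares [0.0025 0.0005 0.0501] turn 0.0002 | tcp [ 0.5079 -0.1348  0.1115] yaw 97.62 tilt 0.06 F [-2.4  0.7  7.4] M [ 0.1   0.31 -0.  ] gap 0.104 grip 45.0 t 8.45 j6 -0.62
```

Stopped on the pins at 17–18 mm with 7 N. Wiggling.

```bash
python3 -m jog '[[0,0,0,0.075],[0,0,0,0.15],[0,0,0,0.15],[0,0,0,0.075],[0,0,0,0],[0,0,0,-0.075],[0,0,0,-0.15],[0,0,0,-0.15],[0,0,0,-0.075],[0,0,0,0],[0,0,0,0]]'
python3 -m jog '[[0,0.0015,0,0],[0,0.003,0,0],[0,0.003,0,0],[0,0.0015,0,0],[0,0,0,0],[0,-0.0015,0,0],[0,-0.003,0,0],[0,-0.003,0,0],[0,-0.0015,0,0],[0,0,0,0],[0,0,0,0]]'
python3 -c "
from h import *;go(.508,-.1338,.0915,97.6)"
```

```text
clock: 9.55
tcp_pos: [0.5076, -0.1347, 0.1106]
tcp_rot: [-2.072, -2.361, 0.0]
contact_force: [-0.1, -0.3, -0.4]
finger_gap: 0.108
grip_force: 45.0
clock: 10.65
tcp_pos: [0.5078, -0.1347, 0.1107]
tcp_rot: [2.069, 2.364, 0.0]
contact_force: [-1.2, 0.2, -1.1]
finger_gap: 0.111
grip_force: 45.0
shares [0.0021 0.0007 0.0481] turn 0.0002 | tcp [ 0.5078 -0.1347  0.1107] yaw 97.63 tilt 0.0 F [-1.2  0.2 -1.1] M [-0.07 -0.1   0.01] gap 0.111 grip 45.0 t 10.65 j6 -0.62
```

Force vanished and the key sank to the commanded depth. Pushing on gently.

```bash
python3 -m jog '[[0,0,0.003,0],[0,0,0.006,0],[0,0,0.009,0],[0,0,0.011,0],[0,0,0.011,0]]'
python3 -c "
from h import *;go(.508,-.1338,.0915,97.6)"
```

```text
clock: 11.15
tcp_pos: [0.5077, -0.1347, 0.1062]
tcp_rot: [-2.069, -2.364, 0.0]
contact_force: [-0.8, -0.8, -1.0]
finger_gap: 0.109
grip_force: 45.0
shares [0.0021 0.001  0.0368] turn 0.0001 | tcp [ 0.5077 -0.1347  0.1062] yaw 97.62 tilt 0.01 F [-0.8 -0.8 -1. ] M [-0.07 -0.06  0.01] gap 0.109 grip 45.0 t 11.15 j6 -0.62
```

```bash
python3 -m jog '[[0,0,0.006,0],[0,0,0.012,0],[0,0,0.018,0],[0,0,0.024,0],[0,0,0.028,0],[0,0,0.032,0],[0,0,0.035,0],[0,0,0.037,0],[0,0,0.037,0],[0,0,0.037,0]]'
python3 -c "
from h import *;go(.508,-.1338,.0915,97.6)"
```

```text
clock: 12.15
tcp_pos: [0.5078, -0.1347, 0.0916]
tcp_rot: [2.069, 2.364, 0.0]
contact_force: [-0.7, -0.3, -1.3]
finger_gap: 0.108
grip_force: 45.0
shares [0.0022 0.0008 0.0002] turn 0.0001 | tcp [ 0.5078 -0.1347  0.0916] yaw 97.62 tilt 0.01 F [-0.7 -0.3 -1.3] M [-0.05 -0.2  -0.01] gap 0.108 grip 45.0 t 12.15 j6 -0.62
```

```bash
python3 -m jog '[[0,0,0.002,0],[0,0,0.004,0],[0,0,0.004,0],[0,0,0.004,0]]' - 55
python3 -c "
from h import *;go(.508,-.1338,.0915,97.6)"
```

```text
clock: 12.55
tcp_pos: [0.5079, -0.1348, 0.0909]
tcp_rot: [2.068, 2.363, 0.0]
contact_force: [-1.8, 0.6, 9.9]
finger_gap: 0.105
grip_force: 55.0
shares [ 0.0024  0.0006 -0.0014] turn 0.0002 | tcp [ 0.5079 -0.1348  0.0909] yaw 97.63 tilt 0.07 F [-1.8  0.6  9.9] M [ 0.18  0.33 -0.03] gap 0.105 grip 55.0 t 12.55 j6 -0.62
```

```bash
python3 -m jog '[[0,0,0,0.06],[0,0,0,0.12],[0,0,0,0.18],[0,0,0,0.24],[0,0,0,0.3],[0,0,0,0.36],[0,0,0,0.42],[0,0,0,0.42]]'
python3 -c "
from h import *;go(.508,-.1338,.0915,0.2)"
```

```text
clock: 13.35
tcp_pos: [0.5083, -0.1349, 0.091]
tcp_rot: [2.854, 1.31, 0.002]
contact_force: [-0.5, 1.0, 7.7]
finger_gap: 0.11
grip_force: 55.0
shares [ 0.0017 -0.0024 -0.0013] turn 0.4286 | tcp [ 0.5083 -0.1349  0.091 ] yaw 49.31 tilt 0.13 F [-0.5  1.   7.7] M [0.1  0.16 0.12] gap 0.11 grip 55.0 t 13.35 j6 0.23
```

Smooth, with little side force. Turning the rest of the way.

```bash
python3 -m jog '[[0,0,0,0.06],[0,0,0,0.12],[0,0,0,0.18],[0,0,0,0.24],[0,0,0,0.3],[0,0,0,0.36],[0,0,0,0.42],[0,0,0,0.42],[0,0,0,0.42],[0,0,0,0.42]]'
python3 - <<'E'
from h import *
go(.508,-.1338,.0915,0.2)
im=arm.get_image("scene");cv2.imwrite("pics/s3.png",cv2.resize(im["frame"][150:270,230:390],None,fx=5,fy=5,interpolation=cv2.INTER_CUBIC)[:,:,::-1])
E
```

```text
clock: 14.35
tcp_pos: [0.5085, -0.1355, 0.091]
tcp_rot: [3.139, 0.038, 0.004]
contact_force: [-1.0, -1.7, 6.6]
finger_gap: 0.105
grip_force: 55.0
shares [-0.0011 -0.0042 -0.0014] turn 0.0103 | tcp [ 0.5085 -0.1355  0.091 ] yaw 1.38 tilt 0.18 F [-1.  -1.7  6.6] M [-0.33  0.05  0.11] gap 0.105 grip 55.0 t 14.35 j6 1.06
```

View pics/s3.png

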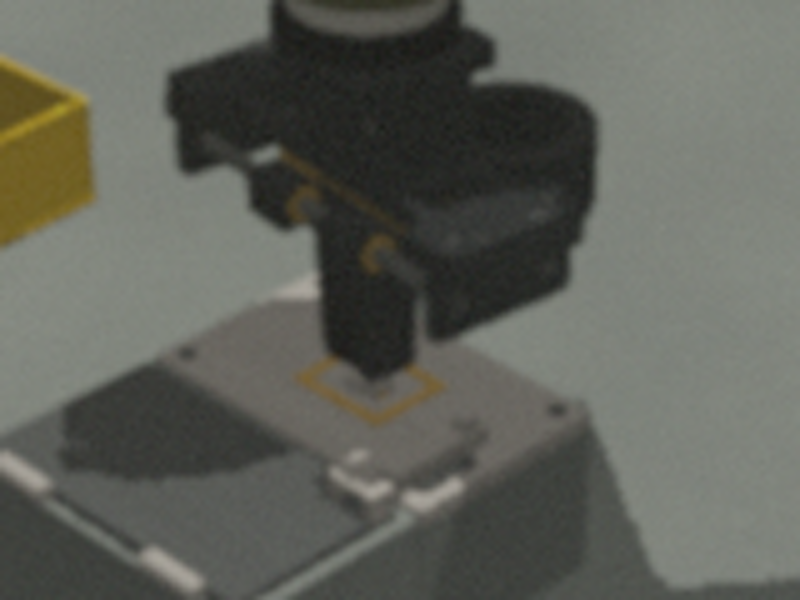

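Crop shows the collar on the face inside the brass square (372,385) and the bolt shifted at (465,440). The moment of 0.11 N m matches the spring. A touch more turn for margin, then I'll hand in.

```bash
python3 -m jog '[[0,0,0,0.02],[0,0,0,0.03],[0,0,0,0.03],[0,0,0,0.03],[0,0,0,0.03]]'
python3 -c "
from h import *;go(.508,-.1338,.0915,0.2);print(arm.sign_off())"
```

```text
clock: 14.9
tcp_pos: [0.5085, -0.1356, 0.091]
tcp_rot: [3.139, -0.056, 0.004]
contact_force: [-0.2, -1.9, 6.7]
finger_gap: 0.108
grip_force: 55.0
shares [-0.0014 -0.0043 -0.0013] turn -0.0196 | tcp [ 0.5085 -0.1356  0.091 ] yaw -2.05 tilt 0.19 F [-0.2 -1.9  6.7] M [-0.4   0.12  0.11] gap 0.108 grip 55.0 t 14.9 j6 1.12
the job is handed in; nothing more can be done
None
```

I handed the job in at 14.9 s with the round-headed key home in the lock, turned about 1.74 rad clockwise and still gripped at 55 N; sign-off gave no verdict, and I judged the plug angle from the key's turn, not from a direct reading.

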